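# Build the kiln stack on the loading plate

## Task

Build the kiln stack on the square loading plate, one piece at a time from the bottom up, each upright and centred on the one below: the tallest of the three posts, then the flat batt with its sides parallel to the plate's sides (either way round), then the shortest post, then the cup mould on top, hollow side up. Set the pieces down, do not drop them; leave the middle-height post and the amber jar standing where they are.

Things in the scene. Friction and masses are not known exactly. Their poses are not given: they have to be found in the camera images.
- slab: The kiln's loading plate: a square grey refractory slab 110 x 110 mm, 20 mm thick, fixed flat on the bench. Origin: centre of its UNDERSIDE (on the bench); x and y parallel to its sides, z up; its top is at z = 20 mm. Turned up to 0.3 rad from the bench's directions.
- wheel: Round aluminium decorating wheel, 120 mm across, 25 mm high, fixed on the bench; origin at the centre of its underside. Not a place to build on; it and the square plate change places between starts.
- post_tall: Upright round tube of matt off-white ceramic, outer diameter 46 mm, bore 26 mm right through, 65 mm high: the tallest of the three posts; told from the other two posts only by height. Origin: centre of its underside, z up. About 150 g. First (lowest) piece of the stack.
- post_short: Upright round tube of matt off-white ceramic, outer diameter 46 mm, bore 26 mm right through, 30 mm high: the shortest of the three posts; told from the other two posts only by height. Origin: centre of its underside, z up. About 70 g. Third piece of the stack.
- post_mid: Upright round tube of matt off-white ceramic, outer diameter 46 mm, bore 26 mm right through, 48 mm high: the middle one; told from the other two posts only by height. Origin: centre of its underside, z up. About 110 g, loose. A spare: stays where it stands.
- batt: Small kiln shelf (batt): plain flat rectangular matt off-white plate 100 x 60 mm, 12 mm thick, lying flat on the bench. Origin: centre of its underside; x along the 100 mm length, y along the 60 mm width, z up. About 160 g; can be pinched across its 60 mm width by the fingertips. Second piece of the stack.
- mould: Small round off-white cup-shaped slumping mould with a closed bottom, 28 mm high, hollow side up; outer diameter 55 mm from 12 mm up to the rim, tapering below that to 44 mm at the foot; wall 5 mm. Origin: centre of its underside, z up. About 90 g. Fourth, topmost piece of the stack.
- frit_jar: Loose amber jar with a black cap, 48 mm diameter, 75 mm high, standing between the plate and the wheel, or a little beyond. Origin: centre of its underside. A bystander: stays where it stands.
Not all that is in view belongs to the job. Leave any green look-alike of the batt alone.

How it is judged:
By the outcome, as a careful person would: the job done as asked, in the order asked, and still so for the second after the job is handed in, with the robot touching nothing.
It also fails if it takes over 96 s, if anything falls off the work surface, if the arm or the gripper's body presses on something with over 40 N, if the wrist force passes 120 N, or if a joint passes its speed limit or range.

## Robot

A 6-joint arm with a two-finger parallel gripper is mounted at the origin on the work surface. World frame = base frame: x ahead of the robot, y to its left, z up, the work surface at z = 0. Lengths are in mm, angles in rad, forces in N, time in s.
With the tool pointing down it reaches from about 350 to 975 mm from the base axis. Payload 7.1 kg.
Tool frame: the origin (TCP) lies between the finger pads; the fingertips stand 14 mm ahead of it and the grasp point (between the pads) lies 5 mm behind it; z points along the fingers, y is the line along which they close (so a half turn about z gives the same grasp; the last joint's range is limited). The gripper opens to 88 mm and grips with 3 to 60 N. Pads are 20 mm wide; open, the fingers measure 115 mm over their backs; the gripper's body (75 mm by 178 mm) begins 61 mm behind the grasp point.
Start: joints at [-1.363, 0.423, 1.63, -0, 1.089, -0.019], TCP at [140.557, -608.973, 236.675] pointing down, gripper open.
Joint ranges: [-3, 3], [-0.9, 2.11], [0.09, 2.58], [-1.31, 4.45], [0.11, 2.69], [-2.54, 2.54]. Speed limits (rad/s): [2.39, 2.39, 3.01, 3.14, 3.14, 3.14].

## Interface

Orientations are given as a rotation vector (axis times angle).
In Python, from workcell import ctrl gives the robot as it stands. The module is installed in compiled form; this text tells all that it offers.
- The arm moves only by the tool servo_tool, never from a script. Its argument "plan" is a list of rows, each a list of 3 entries, a list of its own where there are three numbers: the closure, from 0 (fully open) to 1 (shut), then the shift along the world's x, y, z in mm, then the turn about the world's z in degrees. In form: [[hand, [x, y, z], yaw], ...]. A call has 1 to 10 rows; each row is the pose to reach, as a shift and turn from the pose commanded when the call began; what a row does not reach only later rows make up. A row lasts 1/12 s, in which the tool goes at most 41.7 mm and 7.16 degrees, less where a joint would pass 70% of its speed; a pose out of reach is approached as far as the arm can. A call with a gripper value outside its range is refused whole. The fingers move at their own pace and stop on an object; the grip force is fixed at half the most. Time passes only in rows, so rows that repeat a pose let the fingers close. It gives the time, the measured TCP pose, the force, the opening and the grip force at its end, in the units of the state.
- ctrl.get_obs(): the state, without advancing time (a new reading comes with each control period).
- ctrl.get_image(name): name is "scene" or "top" or "wrist"; returns the picture (384x512x3 uint8, blue, green, red); there is no depth.
- ctrl.camera_info(name): a dict with "fovy" (degrees; the focal length in pixels is half the picture's height over the tangent of half this angle, whatever the lens; pixels are square), "cx", "cy" (the principal point, pixels), "rvec" (rotation vector, rad) and "tvec" (3), from world to camera coordinates, as OpenCV has them; the wrist camera has in their place "T_tool_cam" (4x4, takes a point from camera to tool coordinates, whose origin is the TCP and whose axes are the flange's). Camera axes: x right, y down, z forward; pixel columns grow to the right and rows downward; lengths in mm; the calibration is good to about 2 mm. A picture is of the moment at which its call begins: read the wrist's pose just before it. camera_info takes no time and is no camera call.
- ctrl.close_job(): hands the job in; it is judged then, once.
The state is a dict: "t": time; "qpos": joint angles; "qvel": joint speeds; "joint_torque": joint torques, N m; "ee_pos": TCP position; "orientation": TCP orientation; "ft_force": force on the tool from outside, world axes, zero at the start; "moment": the same for the moment, N m; "width": finger opening in mm; "grasp_force": force on a finger pad.
Only numpy, scipy, OpenCV 4.12 (cv2) and the standard library are available. Lean on these libraries where they do the work, as an engineer would, in place of code of your own. Each camera call takes 0.05 s, during which the arm holds its last target. There are 200 camera calls.

## Working session

There is one attempt and no reset: what is moved stays moved. The work goes in short steps, Python scripts to look and compute and a tool call to move; the robot and the scene stay as the last step left them, time stands still between calls to the robot, and variables do not carry over. Pictures are saved under pics/ and viewed, at most 14 in all, crops included, and the job is handed in when it is done.

Besides the shell and the picture viewer there is one more tool, called after "Call:" as name(argument=value, ...) on one line, values as JSON. servo_tool: Moves the arm, as the interface text tells. Its arguments: {"type":"object","properties":{"plan":{"type":"array"}},"required":["plan"]}

```bash
mkdir -p pics; cat > h.py <<'E'
import numpy as np, cv2
from workcell import ctrl
from scipy.spatial.transform import Rotation as R
def cam(n,obs=None):
    c=ctrl.camera_info(n); f=192/np.tan(np.radians(c['fovy'])/2)
    if 'rvec' in c:
        Rm=cv2.Rodrigues(np.array(c['rvec'],float))[0]; t=np.array(c['tvec'],float).ravel()
    else:
        o=obs or ctrl.get_obs(); T=np.eye(4); T[:3,:3]=R.from_rotvec(o['orientation']).as_matrix(); T[:3,3]=o['ee_pos']
        M=np.linalg.inv(T@np.array(c['T_tool_cam'])); Rm=M[:3,:3]; t=M[:3,3]
    return f,c['cx'],c['cy'],Rm,t
def ray(C,u,v):
    f,cx,cy,Rm,t=C; d=Rm.T@np.array([(u-cx)/f,(v-cy)/f,1]); return -Rm.T@t,d/np.linalg.norm(d)
def onz(C,u,v,z):
    o,d=ray(C,u,v); return o+d*(z-o[2])/d[2]
def proj(C,p):
    f,cx,cy,Rm,t=C; q=Rm@np.array(p,float)+t; return np.array([f*q[0]/q[2]+cx,f*q[1]/q[2]+cy])
def tri(rs):
    A=sum(np.eye(3)-np.outer(d,d) for o,d in rs); b=sum((np.eye(3)-np.outer(d,d))@o for o,d in rs); return np.linalg.solve(A,b)
def snap(n,name):
    o=ctrl.get_obs(); C=cam(n,o); im=ctrl.get_image(n); cv2.imwrite(f'pics/{name}.png',im); return im,C
E
python3 - <<'E'
from h import *
np.set_printoptions(precision=2,suppress=True)
for n in('scene','top','wrist'):
    im,C=snap(n,n+'0'); print(n,C, 'pos',-C[3].T@C[4]); print({k:v for k,v in ctrl.camera_info(n).items() })
a=np.hstack([cv2.imread('pics/scene0.png')]); 
print(ctrl.get_obs())
E
```

```text
scene (np.float64(450.7758263899735), 256.77226017258874, 190.23050313161005, array([[-0.05,  1.  ,  0.  ],
       [ 0.87,  0.04, -0.49],
       [-0.49, -0.02, -0.87]]), array([ -23.57, -389.98, 1492.25])) pos [1063.81   72.18 1114.7 ]
{'fovy': 46.14144608494989, 'cx': 256.77226017258874, 'cy': 190.23050313161005, 'rvec': array([ 1.89,  1.99, -0.51]), 'tvec': array([ -23.57, -389.98, 1492.25])}
top (np.float64(425.05196225974515), 256.82001627347756, 191.6735608572786, array([[-0.02, -1.  , -0.02],
       [-1.  ,  0.02, -0.09],
       [ 0.09,  0.01, -1.  ]]), array([  88.46,  453.96, 1219.2 ])) pos [ 345.08   61.89 1255.97]
{'fovy': 48.61829012253618, 'cx': 256.82001627347756, 'cy': 191.6735608572786, 'rvec': array([ 2.15, -2.19,  0.08]), 'tvec': array([  88.46,  453.96, 1219.2 ])}
wrist (np.float64(274.8503262282115), 259.05974533505633, 190.09277125171755, array([[ 0.22, -0.97, -0.  ],
       [-0.93, -0.22,  0.3 ],
       [-0.29, -0.06, -0.96]]), array([-624.22,  -35.16,  391.37])) pos [ 220.47 -590.41  383.23]
{'fovy': 69.87337507339612, 'cx': 259.05974533505633, 'cy': 190.09277125171755, 'T_tool_cam': array([[  -0.  ,   -0.96,   -0.3 ,   82.02],
       [   1.  ,   -0.  ,   -0.  ,    0.16],
       [   0.  ,   -0.3 ,    0.96, -147.23],
       [   0.  ,    0.  ,    0.  ,    1.  ]])}
{'t': 0.15, 'qpos': array([-1.36,  0.42,  1.63,  0.  ,  1.09, -0.02]), 'qvel': array([-0., -0., -0.,  0., -0.,  0.]), 'joint_torque': array([  0.  , -54.5 , -27.39,   0.06,   0.02,  -0.  ]), 'ee_pos': array([ 140.46, -608.6 ,  236.08]), 'orientation': array([-3.12, -0.36,  0.  ]), 'ft_force': array([-0.99,  0.33, -0.67]), 'moment': array([ 0.01,  0.05, -0.06]), 'grasp_force': 0.0, 'width': 88.1748007180143}
```

View pics/top0.png

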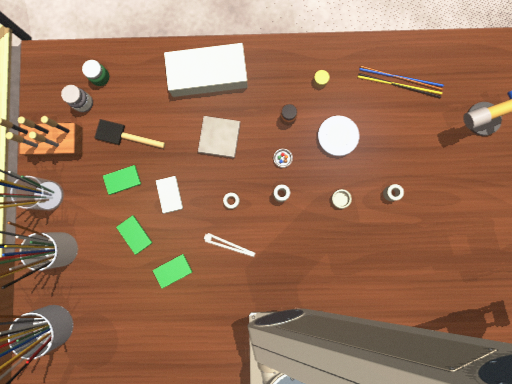

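View pics/scene0.png

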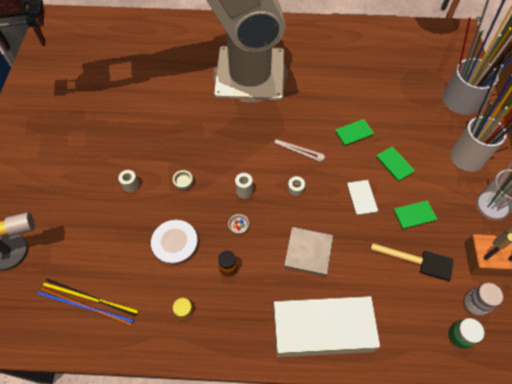

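Top view: the posts are at (231,200), (282,193) and (395,192), with the mould at (342,199). The white batt is at (169,194), with green look-alikes around it. The slab is at (219,137), the wheel at (339,136) and the jar at (288,114). In the scene view the post at (245,185) looks tallest, (296,185) shortest and (129,180) middle.

```bash
cat > m1.py <<'E'
from h import *
np.set_printoptions(precision=1,suppress=True)
T=cv2.imread('pics/top0.png');S=cv2.imread('pics/scene0.png');CT=cam('top');CS=cam('scene')
def blob(im,u,v,r,thr):
    K=8; x0,y0=u-r,v-r
    g=cv2.resize(im[y0:v+r,x0:u+r],None,fx=K,fy=K,interpolation=cv2.INTER_CUBIC).min(2)
    m=(g>thr).astype(np.uint8)
    cs,_=cv2.findContours(m,cv2.RETR_EXTERNAL,cv2.CHAIN_APPROX_NONE)
    c=max(cs,key=cv2.contourArea); h=cv2.convexHull(c); e=cv2.fitEllipse(h)
    return (np.array(e[0])+.5)/K-.5+[x0,y0],np.array(e[1])/K
for n,t,s in(('A',(282,193),(245,183)),('B',(231,200),(296,185)),('C',(395,192),(129,180)),('mould',(342,199),(182,180))):
    for thr in(130,):
        a,ea=blob(T,*t,16,thr); b,eb=blob(S,*s,18,thr)
        # the side is also off-white; in scene use the upper ellipse only roughly
        print(n,a,ea,b,eb,tri([ray(CT,*a),ray(CS,*b)]))
for n,C,im,(u,v),r in(('slab',CT,T,(219,137),32),('slab',CS,S,(309,250),34),('batt',CT,T,(169,194),26),('batt',CS,S,(362,197),26)):
    a=im[v-r:v+r,u-r:u+r]; hsv=cv2.cvtColor(a,cv2.COLOR_BGR2HSV)
    m=((hsv[...,1]<70)&(hsv[...,2]>110)).astype(np.uint8)
    cs,_=cv2.findContours(m,cv2.RETR_EXTERNAL,cv2.CHAIN_APPROX_NONE);c=max(cs,key=cv2.contourArea)
    q=cv2.boxPoints(cv2.minAreaRect(c))+[u-r,v-r]; z=20 if n=='slab' else 12
    P=np.array([onz(C,*p,z)[:2] for p in q]);print(n,P.mean(0),np.linalg.norm(P-np.roll(P,1,0),axis=1),np.degrees(np.arctan2(*(P-np.roll(P,1,0))[:,::-1].T)))
a=cv2.resize(S[150:220,100:330],None,fx=3.4,fy=3.4,interpolation=cv2.INTER_CUBIC)
cv2.imwrite('pics/crop1.png',a)
E
python3 m1.py
```

```text
A [281.5 192.2] [16.6 16.8] [243.3 179.9] [15.2 17.3] [449.1   8.5  62.2]
B [230.8 200. ] [16.  16.4] [296.3 183.4] [14.9 16.6] [432.6 154.4  27.5]
C [395.2 191.7] [16.4 16.8] [126.4 176.7] [14.1 17.3] [ 444.8 -315.1   45.8]
mould [341.4 198.3] [19.1 19.6] [182.  178.4] [16.8 19.5] [ 430.8 -165.8   25.4]
slab [622.9 188.4] [110.1 111.9 110.9 111.6] [  79.6   -9.4 -100.5  170.2]
slab [626.3 188. ] [106.8 109.6 111.6 108.7] [-99.1 170.3  80.3 -12.3]
batt [454.5 338.4] [102.1  62.2 102.1  61.7] [  12.5  -78.6 -167.8  101.3]
batt [456.5 337.7] [110.   66.4 111.3  63.5] [-168.   111.3   10.6  -69.5]
```

View pics/crop1.png

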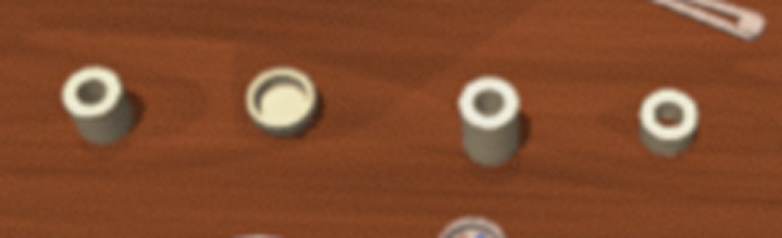

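Triangulated rim heights are 62, 27 and 46 mm, all about 2.5 mm low. So the tall post is at (449,8), the short at (433,154) and the middle at (445,-315). The crop confirms this: left to right it shows mid, mould, tall, short. The batt is at (455,338), turned about 12°, and the slab is at (624,188), turned about -10°. I'll hover over the tall post next.

Call:
servo_tool(plan=[[0,[160,320,-57],0],[0,[160,320,-57],0],[0,[160,320,-57],0],[0,[160,320,-57],0],[0,[160,320,-57],0],[0,[160,320,-57],0],[0,[160,320,-57],0],[0,[160,320,-57],0],[0,[160,320,-57],0],[0,[160,320,-57],0]])

```text
t: 0.98
ee_pos: [300.8, -284.4, 178.6]
orientation: [-3.117, -0.361, 0.003]
ft_force: [-0.1, 0.1, 0.3]
width: 87.9
grasp_force: 0.0
```

Call:
servo_tool(plan=[[0,[148,297,0],0],[0,[148,297,0],0],[0,[148,297,0],0],[0,[148,297,0],0],[0,[148,297,0],0],[0,[148,297,0],0],[0,[148,297,0],0],[0,[148,297,0],0],[0,[148,297,0],0],[0,[148,297,0],0]])

```text
t: 1.82
ee_pos: [449.4, 9.4, 179.6]
orientation: [3.12, 0.362, 0.0]
ft_force: [-1.0, 0.1, 0.1]
width: 88.0
grasp_force: 0.0
```

```bash
python3 - <<'E'
from h import *
print(ctrl.get_obs()['qpos'].round(2)); im,C=snap('wrist','w1'); print(proj(C,(449,8.5,65)))
E
```

```text
[-0.01  0.25  2.05 -0.    0.84  1.33]
[259.70275741 191.57666318]
```

View pics/w1.png

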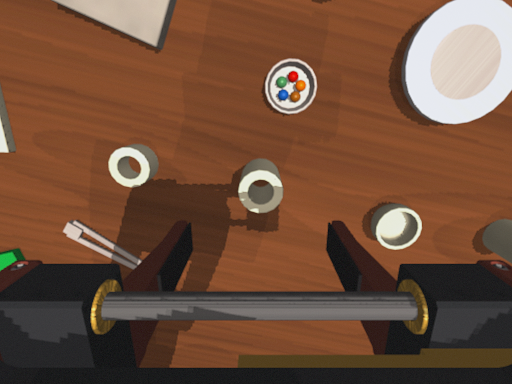

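The wrist view shows the tall post's rim at about (261,191), against a predicted (259.7,191.6), so it agrees within 1 mm. The slab corner is at (159,48), the short post at (132,166) and the mould at (396,227). I'll fit all the rims from this view, and the slab corner as well.

```bash
cat >> h.py <<'E'
def rim(im,u,v,r,thr=150,K=6):
    u,v=int(u),int(v);x0,y0=max(u-r,0),max(v-r,0); g=cv2.resize(im[y0:v+r,x0:u+r],None,fx=K,fy=K,interpolation=cv2.INTER_CUBIC).min(2)
    m=(g>thr).astype(np.uint8); cs,_=cv2.findContours(m,cv2.RETR_EXTERNAL,cv2.CHAIN_APPROX_NONE)
    e=cv2.fitEllipse(cv2.convexHull(max(cs,key=cv2.contourArea)))
    return (np.array(e[0])+.5)/K-.5+[x0,y0],np.array(e[1])/K
E
python3 - <<'E'
from h import *
np.set_printoptions(precision=1,suppress=True)
im=cv2.imread('pics/w1.png');o=ctrl.get_obs();print(o['ee_pos']);C=cam('wrist',o)
for n,u,v,z in(('tall',261,191,65),('short',132,166,30),('mould',396,227,28)):
  for thr in (100,130,160):
    c,e=rim(im,u,v,30,thr); P=onz(C,*c,z); print(n,thr,c,e,P,'dia',e*np.linalg.norm(P-ray(C,0,0)[0])/C[0])
    a,_=rim(cv2.imread('pics/top0.png'),*{'tall':(282,193),'short':(231,200),'mould':(342,199)}[n],16,130); print(tri([ray(C,*c),ray(cam('top'),*a)]))
E
```

```text
[448.5   8.2 179.5]
tall 100 [260.2 190.7] [43.7 45.2] [449.1   7.   65. ] dia [43.6 45.1]
[449.    8.   64.9]
tall 130 [259.9 187.1] [34.9 43.2] [452.6   8.2  65. ] dia [34.6 42.9]
[449.8   8.   55.1]
tall 160 [259.9 188.4] [36.8 43. ] [451.3   7.9  65. ] dia [36.7 42.8]
[449.4   8.   58.8]
short 100 [128.8 166.6] [38.7 44. ] [432.7 151.7  30. ] dia [47.3 53.8]
[432.  154.1  26.1]
short 130 [128.7 166.7] [38.  43.5] [432.6 151.8  30. ] dia [46.4 53.1]
[432.  154.1  26.3]
short 160 [128.6 166.6] [37.4 42.8] [432.6 151.8  30. ] dia [45.7 52.4]
[432.  154.1  26.4]
mould 100 [398.4 228.1] [40.8 48.2] [ 429.7 -166.4   28. ] dia [54.8 64.7]
[ 430.5 -164.7   30.6]
mould 130 [398.4 228.2] [40.1 47.7] [ 429.6 -166.5   28. ] dia [53.9 64. ]
[ 430.5 -164.7   30.8]
mould 160 [398.5 228.3] [39.5 47.1] [ 429.5 -166.5   28. ] dia [53.1 63.3]
[ 430.5 -164.6   30.9]
```

Call:
servo_tool(plan=[[0,[0.5,-0.5,-40],0],[0,[0.5,-0.5,-80],0],[0,[0.5,-0.5,-120],0],[0,[0.5,-0.5,-140],0],[0,[0.5,-0.5,-140],0],[1,[0.5,-0.5,-140],0],[1,[0.5,-0.5,-140],0],[1,[0.5,-0.5,-140],0],[1,[0.5,-0.5,-140],0],[1,[0.5,-0.5,-140],0]])

```text
t: 2.7
ee_pos: [450.0, 7.4, 41.0]
orientation: [3.121, 0.355, 0.004]
ft_force: [0.1, -0.4, -0.2]
width: 57.9
grasp_force: 0.0
```

Call:
servo_tool(plan=[[1,[0,0,0],0],[1,[0,0,0],0],[1,[0,0,20],0],[1,[0,0,60],0],[1,[0,0,100],0],[1,[0,0,100],0]])

```text
t: 3.2
ee_pos: [452.8, 7.6, 145.5]
orientation: [3.12, 0.356, 0.016]
ft_force: [1.3, -1.2, -1.2]
width: 45.6
grasp_force: 30.0
```

Call:
servo_tool(plan=[[1,[16,32,20],0],[1,[32,64,40],0],[1,[48,96,60],0],[1,[64,128,60],0],[1,[81,158,60],0],[1,[81,158,60],0],[1,[81,158,60],0],[1,[81,158,60],0]])

```text
t: 3.87
ee_pos: [528.8, 165.1, 198.5]
orientation: [3.121, 0.357, -0.004]
ft_force: [-0.3, 0.2, -1.5]
width: 45.5
grasp_force: 30.0
```

```bash
python3 - <<'E'
from h import *
print(ctrl.get_obs()['qpos'].round(2),ctrl.get_obs()['ee_pos']); im,C=snap('wrist','w2'); print(proj(C,(624,188,20)))
E
```

```text
[ 0.28  0.37  1.82 -0.    0.96  1.62] [528.80916162 165.0869242  198.54279843]
[258.17906727  89.63470174]
```

View pics/w2.png

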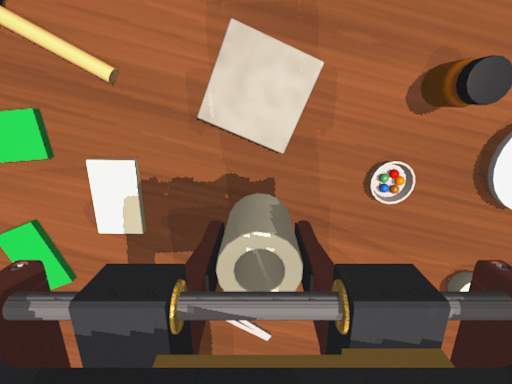

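The slab is fully in view, with corners at about (232,19), (323,64), (283,152) and (198,118). The batt is at (116,197). The held post is upright, with its rim at (260,268).

```bash
cat >> h.py <<'E'
def quad(im,C,u,v,r,z,sat=90,val=100):
    x0,y0=max(u-r,0),max(v-r,0); a=im[y0:v+r,x0:u+r]; h=cv2.cvtColor(a,cv2.COLOR_BGR2HSV)
    m=((h[...,1]<sat)&(h[...,2]>val)).astype(np.uint8); m=cv2.morphologyEx(m,cv2.MORPH_OPEN,np.ones((5,5)))
    cs,_=cv2.findContours(m,cv2.RETR_EXTERNAL,cv2.CHAIN_APPROX_NONE);c=cv2.convexHull(max(cs,key=cv2.contourArea))
    P=np.array([onz(C,p[0]+x0,p[1]+y0,z)[:2] for p in c[:,0]],np.float32)
    R_=cv2.minAreaRect(P); q4=cv2.approxPolyN(c,4,ensure_convex=True)[0]+[x0,y0] if hasattr(cv2,'approxPolyN') else None
    return R_,q4
E
python3 - <<'E'
from h import *
np.set_printoptions(precision=1,suppress=True)
im=cv2.imread('pics/w2.png');o=ctrl.get_obs();C=cam('wrist',o);T=cv2.imread('pics/top0.png');CT=cam('top')
for n,w,t,r,rt,z in(('slab',(261,86),(219,137),75,30,20),('batt',(116,197),(169,194),50,24,12)):
    a,qa=quad(im,C,*w,r,z); b,qb=quad(T,CT,*t,rt,z); print(n,a,'top',b); print(qa.tolist(),qb.tolist())
    X=[[*onz(C,*p,z)[:2]] for p in qa]; 
    for p in qa:
        g=onz(C,*p,z); k=min(qb,key=lambda s:np.linalg.norm(onz(CT,*s,z)-g)); print(g,tri([ray(C,*p),ray(CT,*k)]))
zr=o['ee_pos'][2]+25
for thr in(100,130,150):
    c,e=rim(im,260,262,44,thr);print('held rim',c,e)
print('proj of tool axis at rim',proj(C,[*o['ee_pos'][:2],zr]))
E
```

```text
slab ((623.4788208007812, 186.96011352539062), (109.46060943603516, 109.55887603759766), 80.13883972167969) top ((623.0658569335938, 188.34890747070312), (111.9037857055664, 112.01756286621094), 80.3301010131836)
[[325, 61], [283, 154], [196, 117], [230, 17]] [[240, 121], [234, 157], [197, 152], [203, 115]]
[668.6 123.5  20. ] [667.5 124.1  22.2]
[560.3 142.5  20. ] [560.  143.2  20.8]
[579.2 250.3  20. ] [578.6 253.2  11.1]
[686.5 231.8  20. ] [681.7 229.9  41.6]
batt ((456.71087646484375, 335.25067138671875), (100.93104553222656, 64.31129455566406), 12.211321830749512) top ((454.5998840332031, 338.3045349121094), (102.22029113769531, 62.42510223388672), 12.226693153381348)
[[138, 159], [143, 233], [98, 233], [85, 159]] [[183, 209], [162, 214], [155, 180], [176, 175]]
[513.1 313.5  12. ] [511.6 317.2   5.5]
[414.1 297.3  12. ] [410.6 298.5   6.3]
[400.6 355.9  12. ] [396.9 359.6   5.9]
[498.5 376.9  12. ] [497.7 379.6   8.7]
held rim [259.5 263.2] [86.4 90.3]
held rim [258.8 267.1] [71.3 86. ]
held rim [258.8 267.1] [70.3 85. ]
proj of tool axis at rim [258.9 272.4]
```

Call:
servo_tool(plan=[[1,[31,7,0],0],[1,[62,14,0],0],[1,[93,21.7,0],0],[1,[93,21.7,-40],0],[1,[93,21.7,-80],0],[1,[93,21.7,-115],0],[1,[93,21.7,-130],0],[1,[93,21.7,-136],0],[1,[93,21.7,-138],0],[1,[93,21.7,-138],0]])

```text
t: 4.75
ee_pos: [623.8, 186.9, 62.8]
orientation: [-3.121, -0.354, -0.002]
ft_force: [-0.2, 0.8, -1.6]
width: 45.2
grasp_force: 30.0
```

Call:
servo_tool(plan=[[1,[0,0,-1],0],[1,[0,0,-1.5],0],[1,[0,0,-1.5],0],[1,[0,0,-1.5],0]])

```text
t: 5.08
ee_pos: [623.6, 187.4, 61.2]
orientation: [-3.121, -0.356, -0.002]
ft_force: [-0.9, 0.2, -1.7]
width: 45.4
grasp_force: 30.0
```

Call:
servo_tool(plan=[[1,[0,0,-0.5],0],[1,[0,0,-1],0],[1,[0,0,-1],0],[1,[0,0,-1],0]])

```text
t: 5.42
ee_pos: [623.4, 187.4, 60.4]
orientation: [-3.121, -0.356, -0.001]
ft_force: [-0.5, -0.2, 7.5]
width: 45.4
grasp_force: 30.0
```

Contact, at 7.5 N upward. I'll release, rise, and step back to look.

Call:
servo_tool(plan=[[0.6,[0,0,0.3],0],[0.3,[0,0,0.3],0],[0,[0,0,0.3],0],[0,[0,0,0.3],0],[0,[0,0,0.3],0],[0,[0,0,40],0],[0,[0,0,80],0],[0,[-20,5,119],0],[0,[-20,5,119],0],[0,[-20,5,119],0]])

```text
t: 6.25
ee_pos: [603.9, 192.9, 180.9]
orientation: [-3.12, -0.356, -0.007]
ft_force: [0.8, 0.1, -1.3]
width: 87.5
grasp_force: 0.0
```

```bash
python3 - <<'E'
from h import *
np.set_printoptions(precision=1,suppress=True)
im,C=snap('wrist','w3'); p=proj(C,(623.4,187.2,85)); print(ctrl.get_obs()['ee_pos'],p)
for t in(100,130,160): print(rim(im,*p,34,t))
E
```

```text
[603.2 192.4 178.9] [269.9 179.1]
(array([270.1, 172.3]), array([82.3, 92.3]))
(array([272.3, 169.2]), array([76.9, 92.9]))
(array([270.4, 169.1]), array([78.6, 95.2]))
```

View pics/w3.png

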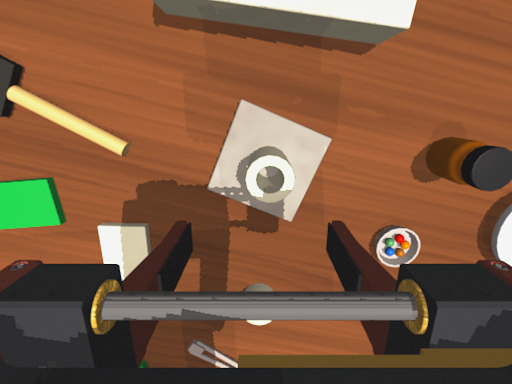

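The post stands upright with its rim at about (270,178), predicted (270,179). The slab diagonals cross at about (268,164.5). I'll check that and move over the batt.

Call:
servo_tool(plan=[[0,[-30,27,0],-0.8],[0,[-60,54,0],-0.8],[0,[-90,81,0],-0.8],[0,[-120,108,0],-0.8],[0,[-150,134,0],-0.8],[0,[-150,142,0],-0.8],[0,[-150,142,0],-0.8],[0,[-150,142,0],-0.8],[0,[-150,142,0],-0.8]])

```text
t: 7.05
ee_pos: [453.8, 333.3, 177.2]
orientation: [3.123, 0.332, -0.002]
ft_force: [0.1, 0.0, -0.1]
width: 87.6
grasp_force: 0.0
```

```bash
python3 - <<'E'
from h import *
np.set_printoptions(precision=1,suppress=True)
o=dict(ctrl.get_obs());print(o['ee_pos'],o['orientation'],o['qpos']); o2=dict(o,ee_pos=np.array([603.2,192.4,178.9]),orientation=np.array([-3.12,-.356,-.003])); C=cam('wrist',o2)
w3=cv2.imread('pics/w3.png')
print('slab',quad(w3,C,269,160,75,20), onz(C,268.2,164.5,20),'post',onz(C,270,178,85))
im,C=snap('wrist','w4'); p=proj(C,(456,336.5,12)); print(p); print('batt',quad(im,C,*p.astype(int),75,12))
E
```

```text
[453.8 333.3 177.2] [ 3.1  0.3 -0. ] [ 0.6  0.4  1.8 -0.   0.9  2. ]
slab (((623.23681640625, 187.62933349609375), (108.7780990600586, 108.59615325927734), 80.1767349243164), array([[332, 138],
       [291, 222],
       [206, 188],
       [240,  98]])) [623.  186.5  20. ] post [624.  187.1  85. ]
[256.6 175.6]
batt (((455.8394470214844, 338.4208068847656), (99.89190673828125, 60.25020217895508), 12.182456970214844), array([[280, 215],
       [231, 215],
       [228, 133],
       [282, 132]]))
```

View pics/w4.png

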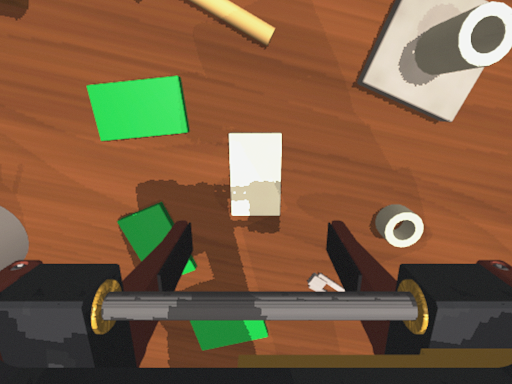

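The batt is at (455.8,338.4), turned 12.2° and measuring 99.9x60.3, which matches. It is plain white at px (256,174), between the green look-alikes at (138,108) and (157,237). I'll lower onto it.

Call:
servo_tool(plan=[[0,[2,4.6,-40],0],[0,[2,4.6,-80],0],[0,[2,4.6,-120],0],[0,[2,4.6,-150],0],[0,[2,4.6,-158],0],[0,[2,4.6,-160],0],[0,[2,4.6,-160],0],[0,[2,4.6,-160],0],[0,[2,4.6,-160],0]])

```text
t: 7.85
ee_pos: [456.5, 339.5, 20.2]
orientation: [-3.122, -0.333, -0.005]
ft_force: [0.8, -0.5, 1.4]
width: 88.0
grasp_force: 0.0
```

Call:
servo_tool(plan=[[0,[-0.5,-0.8,-3],0],[0,[-0.5,-0.8,-3],0],[1,[-0.5,-0.8,-3],0],[1,[-0.5,-0.8,-3],0],[1,[-0.5,-0.8,-3],0],[1,[-0.5,-0.8,-3],0],[1,[-0.5,-0.8,-3],0]])

```text
t: 8.43
ee_pos: [454.5, 338.1, 15.2]
orientation: [-3.124, -0.334, 0.0]
ft_force: [-0.4, 0.6, 1.8]
width: 59.7
grasp_force: 30.0
```

Call:
servo_tool(plan=[[1,[0,0,0],0],[1,[0,0,10],0],[1,[0,0,40],0],[1,[0,0,80],0],[1,[0,0,120],0],[1,[0,0,160],0],[1,[0,0,160],0],[1,[0,0,160],0],[1,[0,0,160],0]])

```text
t: 9.18
ee_pos: [454.0, 337.7, 175.1]
orientation: [3.124, 0.334, -0.001]
ft_force: [-0.5, 0.1, -0.7]
width: 59.3
grasp_force: 30.0
```

Call:
servo_tool(plan=[[1,[28,-25,0],-4],[1,[56,-50,0],-8],[1,[84,-75,0],-12],[1,[112,-100,0],-16],[1,[140,-125,0],-20],[1,[167.6,-150.6,0],-22],[1,[167.6,-150.6,0],-22],[1,[167.6,-150.6,-35],-22],[1,[167.6,-150.6,-55],-22],[1,[167.6,-150.6,-55],-22]])

```text
t: 10.02
ee_pos: [617.5, 186.0, 113.4]
orientation: [3.126, -0.269, -0.018]
ft_force: [-1.2, 0.1, -1.6]
width: 59.7
grasp_force: 30.0
```

```bash
python3 - <<'E'
from h import *
np.set_printoptions(precision=2,suppress=True)
im,C=snap('wrist','w5'); o=ctrl.get_obs(); print(o['ee_pos'],o['orientation'],o['qpos']); z=o['ee_pos'][2]-15.2+12
p=proj(C,(623.5,187.2,z)); print(p,quad(im,C,*p.astype(int),130,z))
E
```

```text
[618.85 186.62 115.91] [ 3.13 -0.27 -0.01] [0.27 0.6  1.64 0.   0.9  2.02]
[255.53 238.98] (((636.635986328125, 184.77975463867188), (66.93270874023438, 100.8059310913086), 80.14356231689453), array([[321, 130],
       [305, 291],
       [204, 291],
       [191, 130]]))
```

View pics/w5.png

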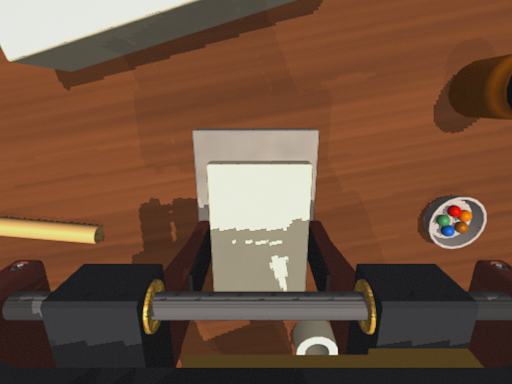

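The batt is parallel to the slab in this view: the front edges at v=163 and v=130 are both level. The tool is still settling, so I'll lower gently.

Call:
servo_tool(plan=[[1,[0,0,0],0],[1,[0,0,0],0],[1,[0,0,-8],0],[1,[0,0,-14],0],[1,[0,0,-17],0],[1,[0,0,-18],0],[1,[0,0,-18],0],[1,[0,0,-18],0]])

```text
t: 10.73
ee_pos: [622.2, 187.4, 102.2]
orientation: [3.13, -0.268, 0.0]
ft_force: [0.2, -0.3, -2.1]
width: 60.0
grasp_force: 30.0
```

Call:
servo_tool(plan=[[1,[0,0,-0.7],0],[1,[0,0,-1.4],0],[1,[0,0,-1.7],0],[1,[0,0,-1.7],0],[1,[0,0,-1.7],0]])

```text
t: 11.15
ee_pos: [622.2, 187.4, 100.5]
orientation: [-3.13, 0.268, -0.0]
ft_force: [-0.1, -0.5, -0.7]
width: 60.0
grasp_force: 30.0
```

Call:
servo_tool(plan=[[1,[0,0,-0.5],0],[1,[0,0,-0.8],0],[1,[0,0,-0.8],0],[1,[0,0,-0.8],0]])

```text
t: 11.48
ee_pos: [622.3, 187.4, 100.2]
orientation: [-3.13, 0.269, -0.001]
ft_force: [-2.6, -0.3, 5.3]
width: 59.5
grasp_force: 30.0
```

Call:
servo_tool(plan=[[0.6,[0,0,0.4],0],[0.3,[0,0,0.4],0],[0,[0,0,0.4],0],[0,[0,0,0.4],0],[0,[0,0,0.4],0],[0,[0,0,20],0],[0,[0,0,60],0],[0,[0,0,100],0],[0,[-20,0,120],0],[0,[-20,0,120],0]])

```text
t: 12.32
ee_pos: [602.8, 188.2, 224.9]
orientation: [-3.127, 0.268, -0.01]
ft_force: [0.6, 0.5, -0.5]
width: 87.5
grasp_force: 0.0
```

Call:
servo_tool(plan=[[0,[0,0,0],0],[0,[0,0,0],0],[0,[0,0,0],0]])

```text
t: 12.57
ee_pos: [601.7, 187.2, 217.9]
orientation: [3.129, -0.268, -0.004]
ft_force: [0.8, -0.0, 0.3]
width: 88.1
grasp_force: 0.0
```

```bash
python3 - <<'E'
from h import *
np.set_printoptions(precision=2,suppress=True)
im,C=snap('wrist','w6'); o=ctrl.get_obs(); print(o['ee_pos'],o['orientation'])
print([proj(C,(623.4,187.2,z)) for z in(97,20)])
p=proj(C,(623.5,187.2,97)).astype(int)
for v in(150,170,190): print(quad(im,C,*p,110,97,val=v))
E
```

```text
[601.7  187.17 217.83] [ 3.13 -0.27 -0.  ]
[array([255.31, 168.34]), array([256.04, 154.8 ])]
(((627.2060546875, 185.83253479003906), (84.20796966552734, 103.73486328125), 80.17579650878906), array([[296, 213],
       [216, 213],
       [211, 111],
       [301, 109]]))
(((631.2265625, 185.48846435546875), (83.31769561767578, 93.880615234375), 80.18528747558594), array([[300, 111],
       [296, 203],
       [215, 207],
       [212, 111]]))
(((628.1612548828125, 180.24314880371094), (71.26651000976562, 87.51179504394531), 80.39887237548828), array([[291, 117],
       [303, 204],
       [227, 204],
       [224, 117]]))
```

View pics/w6.png

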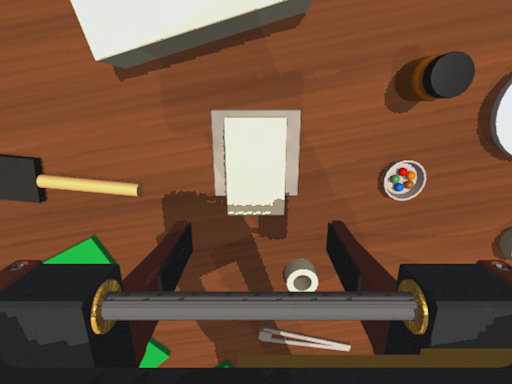

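```bash
python3 - <<'E'
from h import *
np.set_printoptions(precision=1,suppress=True)
im=cv2.imread('pics/w6.png');C=cam('wrist')
Q=[onz(C,*p,97) for p in((224,117),(287,117),(284,214),(228,214))];print(Q,np.mean(Q,0))
S=[onz(C,*p,20) for p in((212,110),(300,110),(298,196),(214,196))];print(np.mean(S,0))
h=cv2.cvtColor(im,cv2.COLOR_BGR2HSV)
print('col256 v',im[105:125,256].tolist()[::2]); print(h[206:222,256].tolist()); print(h[150,206:232,2].tolist(),h[150,280:305,2].tolist())
E
```

```text
[array([677.2, 207.6,  97. ]), array([667.1, 149.1,  97. ]), array([570.1, 166.1,  97. ]), array([580.1, 224. ,  97. ])] [623.6 186.7  97. ]
[623.2 187.3  20. ]
col256 v [[45, 77, 133], [42, 76, 131], [78, 93, 128], [156, 170, 184], [159, 173, 187], [158, 174, 188], [155, 185, 194], [219, 235, 232], [218, 234, 231], [218, 234, 232]]
[[22, 52, 156], [22, 51, 159], [22, 52, 157], [22, 49, 156], [22, 52, 153], [26, 45, 176], [33, 35, 225], [33, 39, 224], [19, 67, 140], [12, 134, 118], [11, 174, 119], [11, 166, 120], [11, 167, 119], [11, 169, 121], [11, 168, 123], [11, 166, 126]]
[140, 140, 140, 141, 140, 135, 128, 153, 184, 181, 182, 183, 184, 187, 188, 188, 191, 159, 104, 193, 237, 235, 235, 234, 234, 235] [234, 234, 234, 235, 237, 214, 165, 189, 188, 189, 189, 188, 189, 190, 190, 190, 191, 193, 186, 148, 117, 118, 120, 119, 117]
```

The batt is centred at (623.6,186.7) over the slab at (623.2,187.3), and it is parallel. Next is the short post.

Call:
servo_tool(plan=[[0,[-40,-8,0],0],[0,[-80,-16,0],0],[0,[-120,-24,-20],0],[0,[-150,-30,-50],0],[0,[-172,-33,-85],0],[0,[-172,-33,-88],0],[0,[-172,-33,-88],0],[0,[-172,-33,-88],0],[0,[-172,-33,-88],0],[0,[-172,-33,-88],0]])

```text
t: 13.45
ee_pos: [432.6, 155.1, 132.8]
orientation: [-3.129, 0.269, -0.005]
ft_force: [0.3, 0.8, 1.1]
width: 88.0
grasp_force: 0.0
```

```bash
python3 - <<'E'
from h import *
np.set_printoptions(precision=1,suppress=True)
im,C=snap('wrist','w7'); o=ctrl.get_obs(); print(o['ee_pos'],o['orientation'])
p=proj(C,(432.3,153,30)); print(p)
for t in(100,130,150,170):
    c,e=rim(im,*p,42,t); P=onz(C,*c,30); print(c,e,P); 
a,_=rim(cv2.imread('pics/top0.png'),231,200,16,130); print(tri([ray(C,*c),ray(cam('top'),*a)]))
E
```

```text
[432.2 155.  132.7] [-3.1  0.3 -0. ]
[261.5 194.9]
[260.7 191.6] [47.5 51.1] [435.7 153.3  30. ]
[260.6 193.6] [45.6 47.4] [433.7 153.6  30. ]
[260.6 193.6] [45. 47.] [433.8 153.6  30. ]
[260.3 192.3] [41.2 47.7] [435.1 153.7  30. ]
[432.9 154.6  23.3]
```

View pics/w7.png

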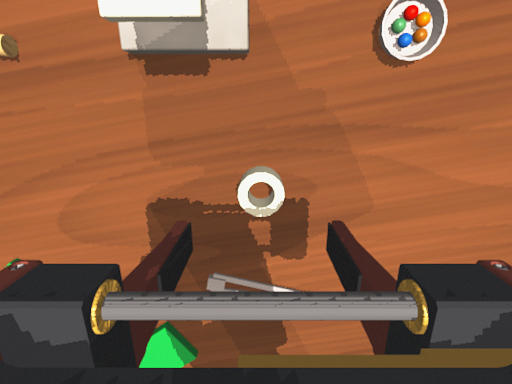

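Short post rim at (260.6,193.6), giving (433.3,153.6). The tongs at (250,285) are clear of the fingers.

Call:
servo_tool(plan=[[0,[1,-1.4,-40],0],[0,[1,-1.4,-80],0],[0,[1,-1.4,-105],0],[0,[1,-1.4,-114],0],[0,[1,-1.4,-114],0],[0,[1,-1.4,-114],0],[0,[1,-1.4,-114],0],[0,[1,-1.4,-114],0]])

```text
t: 14.17
ee_pos: [432.5, 153.5, 19.2]
orientation: [-3.129, 0.268, -0.005]
ft_force: [-0.5, -0.3, 0.2]
width: 87.8
grasp_force: 0.0
```

Call:
servo_tool(plan=[[1,[0,0,0],0],[1,[0,0,0],0],[1,[0,0,0],0],[1,[0,0,0],0],[1,[0,0,0],0],[1,[0,0,0],0],[1,[0,0,0],0],[1,[0,0,0],0],[1,[0,0,0],0]])

```text
t: 14.92
ee_pos: [431.1, 153.0, 17.7]
orientation: [3.13, -0.268, -0.0]
ft_force: [0.4, 0.3, 0.7]
width: 45.6
grasp_force: 30.0
```

Call:
servo_tool(plan=[[1,[0,0,10],0],[1,[0,0,45],0],[1,[0,0,85],0],[1,[0,0,125],0],[1,[10,2,140],0],[1,[50,9,140],0],[1,[90,16,140],0],[1,[130,23,140],0],[1,[165,30,140],0],[1,[191,34.2,140],0]])

```text
t: 15.75
ee_pos: [624.9, 187.7, 158.7]
orientation: [-3.129, 0.269, -0.003]
ft_force: [-1.1, -0.6, -0.2]
width: 45.4
grasp_force: 30.0
```

Call:
servo_tool(plan=[[1,[0,0,0],0],[1,[0,0,0],0],[1,[0,0,-15],0],[1,[0,0,-30],0],[1,[0,0,-38],0],[1,[0,0,-41],0],[1,[0,0,-41],0],[1,[0,0,-41],0],[1,[0,0,-41],0],[1,[0,0,-41],0]])

```text
t: 16.58
ee_pos: [622.5, 187.4, 117.6]
orientation: [-3.13, 0.268, -0.002]
ft_force: [0.5, 0.4, -0.9]
width: 45.8
grasp_force: 30.0
```

Before setting it down, I'll check the held post over the batt from this view.

```bash
python3 - <<'E'
from h import *
np.set_printoptions(precision=1,suppress=True)
im,C=snap('wrist','w8'); o=ctrl.get_obs(); print(o['ee_pos'])
print(proj(C,(623.6,187,129)),proj(C,(623.6,187,97)))
E
```

```text
[622.5 187.3 117.4]
[259.6 256.5] [259.5 231.4]
```

View pics/w8.png

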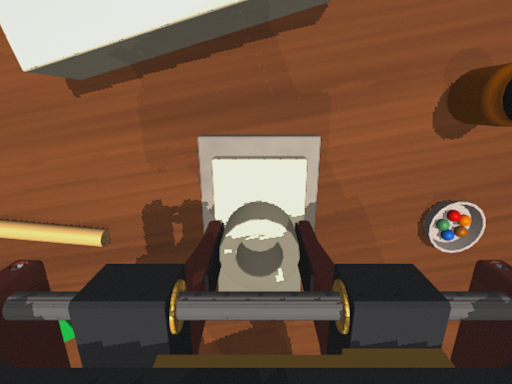

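The post's rim is at about (260,255), predicted (259.6,256). The batt runs from u=213 to 307, so it is centred. Lowering.

Call:
servo_tool(plan=[[1,[0,0,-0.8],0],[1,[0,0,-1.6],0],[1,[0,0,-1.8],0],[1,[0,0,-1.8],0],[1,[0,0,-1.8],0]])

```text
t: 17.05
ee_pos: [622.1, 187.2, 114.8]
orientation: [3.13, -0.268, -0.0]
ft_force: [0.2, -0.3, 0.1]
width: 45.3
grasp_force: 30.0
```

Call:
servo_tool(plan=[[1,[0,0,-0.4],0],[1,[0,0,-0.6],0],[1,[0,0,-0.6],0],[1,[0,0,-0.6],0]])

```text
t: 17.38
ee_pos: [622.3, 187.2, 114.7]
orientation: [-3.13, 0.269, -0.001]
ft_force: [-1.6, -0.4, 4.5]
width: 45.4
grasp_force: 30.0
```

Call:
servo_tool(plan=[[0.6,[0,0,0.3],0],[0.3,[0,0,0.3],0],[0,[0,0,0.3],0],[0,[0,0,0.3],0],[0,[0,0,0.3],0],[0,[0,0,20],0],[0,[0,0,60],0],[0,[-20,0,100],0],[0,[-20,0,100],0],[0,[-20,0,100],0]])

```text
t: 18.22
ee_pos: [603.0, 187.7, 217.1]
orientation: [-3.128, 0.268, -0.007]
ft_force: [-0.6, -1.1, -0.1]
width: 87.6
grasp_force: 0.0
```

Call:
servo_tool(plan=[[0,[0,0,0],0],[0,[0,0,0],0],[0,[0,0,0],0]])

```text
t: 18.47
ee_pos: [601.5, 187.0, 212.4]
orientation: [3.129, -0.269, -0.004]
ft_force: [-0.4, 0.0, 0.8]
width: 87.7
grasp_force: 0.0
```

```bash
python3 - <<'E'
from h import *
np.set_printoptions(precision=1,suppress=True)
im,C=snap('wrist','w9'); o=ctrl.get_obs(); print(o['ee_pos'])
print(proj(C,(623.6,187,127)),proj(C,(623.6,187,97)))
E
```

```text
[601.6 187.  212.5]
[254.7 177. ] [255.2 169.2]
```

View pics/w9.png

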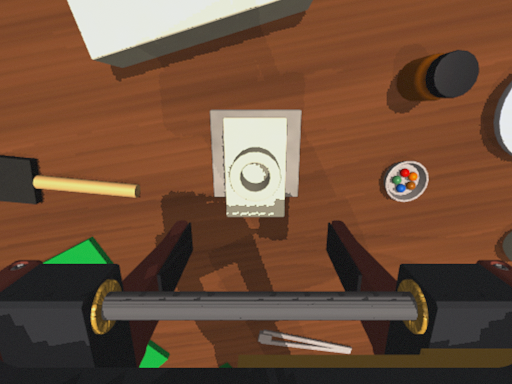

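The short post's rim is at about (255,176), predicted (254.7,177), so it is centred. Next is the mould.

Call:
servo_tool(plan=[[0,[-18,-37,0],0],[0,[-36,-74,0],0],[0,[-54,-111,0],0],[0,[-72,-148,-10],0],[0,[-90,-185,-20],0],[0,[-108,-222,-30],0],[0,[-126,-259,-40],0],[0,[-144,-296,-50],0],[0,[-160,-332,-65],0],[0,[-172,-352,-80],0]])

```text
t: 19.35
ee_pos: [429.1, -167.3, 133.6]
orientation: [3.13, -0.27, 0.001]
ft_force: [1.0, -0.8, 0.2]
width: 88.2
grasp_force: 0.0
```

Call:
servo_tool(plan=[[0,[0,0,0],0],[0,[0,0,0],0],[0,[0,0,0],0],[0,[0,0,0],0]])

```text
t: 19.68
ee_pos: [431.0, -164.3, 134.5]
orientation: [3.13, -0.267, 0.001]
ft_force: [0.8, 0.8, 0.1]
width: 88.1
grasp_force: 0.0
```

```bash
python3 - <<'E'
from h import *
np.set_printoptions(precision=1,suppress=True)
im,C=snap('wrist','w10'); o=ctrl.get_obs(); print(o['ee_pos'],o['orientation'])
p=proj(C,(430.3,-165.5,28)); print(p)
for t in(100,130,150,170):
    c,e=rim(im,*p,48,t); P=onz(C,*c,28); print(c,e,P)
a,_=rim(cv2.imread('pics/top0.png'),342,199,16,130); print(tri([ray(C,*c),ray(cam('top'),*a)]))
E
```

```text
[ 431.1 -164.1  134.6] [ 3.1 -0.3  0. ]
[260.6 194. ]
[261.2 192.4] [54.  56.6] [ 431.8 -166.4   28. ]
[261.2 192.5] [53.  56.2] [ 431.7 -166.4   28. ]
[261.3 192.2] [51.8 55.9] [ 432.  -166.5   28. ]
[261.2 190.7] [47.8 56.3] [ 433.5 -166.7   28. ]
[ 431.2 -166.4   20.7]
```

View pics/w10.png

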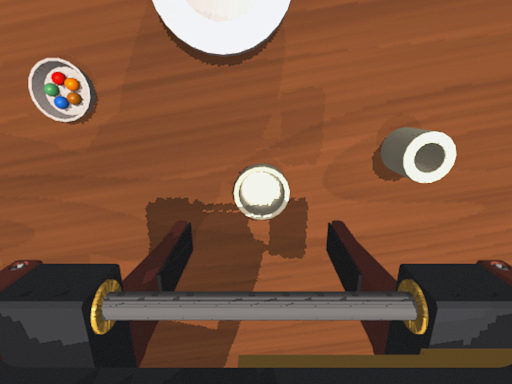

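The mould is at (261,192), hollow side up, which gives (431.3,-166.4). The middle post at (430,155) is well clear.

Call:
servo_tool(plan=[[0,[1.2,-1.6,-40],0],[0,[1.2,-1.6,-80],0],[0,[1.2,-1.6,-105],0],[0,[1.2,-1.6,-114],0],[0,[1.2,-1.6,-115],0],[0,[1.2,-1.6,-115],0],[0,[1.2,-1.6,-115],0],[0,[1.2,-1.6,-115],0]])

```text
t: 20.4
ee_pos: [432.6, -166.7, 20.8]
orientation: [3.129, -0.268, 0.005]
ft_force: [0.7, -0.8, -0.3]
width: 88.1
grasp_force: 0.0
```

Call:
servo_tool(plan=[[1,[0,0,0],0],[1,[0,0,0],0],[1,[0,0,0],0],[1,[0,0,0],0],[1,[0,0,0],0],[1,[0,0,0],0],[1,[0,0,0],0],[1,[0,0,0],0],[1,[0,0,0],0]])

```text
t: 21.15
ee_pos: [431.4, -166.5, 19.4]
orientation: [3.13, -0.268, 0.0]
ft_force: [-1.0, -0.7, 4.9]
width: 54.9
grasp_force: 30.0
```

Call:
servo_tool(plan=[[1,[0,0,5],0],[1,[0,0,35],0],[1,[0,0,75],0],[1,[0,0,115],0],[1,[0,0,150],0],[1,[5,9,172],0],[1,[20,37,172],0],[1,[38,70,172],0],[1,[56,103,172],0],[1,[74,136,172],0]])

```text
t: 21.98
ee_pos: [505.6, -28.9, 191.7]
orientation: [-3.13, 0.27, -0.001]
ft_force: [0.5, -0.6, -1.2]
width: 54.6
grasp_force: 30.0
```

Call:
servo_tool(plan=[[1,[18,33,0],0],[1,[36,66,0],0],[1,[54,99,0],0],[1,[72,132,0],0],[1,[90,165,0],0],[1,[105,192,0],0],[1,[115,210,0],0],[1,[118.5,217.2,0],0],[1,[118.5,217.2,0],0],[1,[118.5,217.2,0],0]])

```text
t: 22.82
ee_pos: [622.9, 186.2, 190.7]
orientation: [3.129, -0.268, -0.002]
ft_force: [-0.5, -0.4, -0.9]
width: 55.1
grasp_force: 30.0
```

Call:
servo_tool(plan=[[1,[0,0,0],0],[1,[0,0,-15],0],[1,[0,0,-30],0],[1,[0,0,-38],0],[1,[0,0,-42],0],[1,[0,0,-42.5],0],[1,[0,0,-42.5],0],[1,[0,0,-42.5],0],[1,[0,0,-42.5],0],[1,[0,0,-42.5],0]])

```text
t: 23.65
ee_pos: [624.2, 186.9, 149.4]
orientation: [-3.13, 0.268, -0.002]
ft_force: [-0.4, -0.8, -0.8]
width: 55.0
grasp_force: 30.0
```

Call:
servo_tool(plan=[[1,[0,0,-0.8],0],[1,[0,0,-1.6],0],[1,[0,0,-2.2],0],[1,[0,0,-2.2],0],[1,[0,0,-2.2],0],[1,[0,0,-2.2],0]])

```text
t: 24.15
ee_pos: [623.8, 186.8, 146.5]
orientation: [3.13, -0.268, -0.0]
ft_force: [0.1, 0.3, -1.0]
width: 54.8
grasp_force: 30.0
```

Call:
servo_tool(plan=[[1,[0,0,-0.4],0],[1,[0,0,-0.7],0],[1,[0,0,-0.7],0],[1,[0,0,-0.7],0]])

```text
t: 24.48
ee_pos: [624.1, 186.9, 146.5]
orientation: [-3.13, 0.268, -0.001]
ft_force: [-1.4, -0.4, 5.6]
width: 54.9
grasp_force: 30.0
```

Contact. Release and rise.

Call:
servo_tool(plan=[[0.6,[0,0,0.3],0],[0.3,[0,0,0.3],0],[0,[0,0,0.3],0],[0,[0,0,0.3],0],[0,[0,0,0.3],0],[0,[0,0,20],0],[0,[0,0,60],0],[0,[-20,0,90],0],[0,[-60,-20,90],0],[0,[-90,-50,90],0]])

```text
t: 25.32
ee_pos: [536.5, 140.7, 237.7]
orientation: [-3.129, 0.265, -0.006]
ft_force: [-1.1, -1.0, -0.7]
width: 88.1
grasp_force: 0.0
```

Call:
servo_tool(plan=[[0,[-40,-80,0],0],[0,[-60,-120,0],0],[0,[-80,-160,0],0],[0,[-100,-200,0],0],[0,[-120,-240,0],0],[0,[-120,-240,0],0],[0,[-120,-240,0],0],[0,[-120,-240,0],0],[0,[-120,-240,0],0],[0,[-120,-240,0],0]])

```text
t: 26.15
ee_pos: [417.0, -100.3, 236.0]
orientation: [-3.13, 0.269, -0.001]
ft_force: [-1.2, -0.4, -0.4]
width: 87.9
grasp_force: 0.0
```

```bash
python3 - <<'E'
from h import *
np.set_printoptions(precision=1,suppress=True)
s,CS=snap('scene','s1'); t,CT=snap('top','t1')
for z in (20,97,127,155): print(z,proj(CS,(623.6,187,z)),proj(CT,(623.6,187,z)))
a=cv2.resize(s[130:330,200:400],(590,590),interpolation=cv2.INTER_CUBIC)
p=proj(CT,(623.6,187,100)).astype(int); b=cv2.resize(t[p[1]-35:p[1]+35,p[0]-35:p[0]+35],(205,205),interpolation=cv2.INTER_CUBIC)
a=np.hstack([a,np.vstack([b,np.zeros((385,205,3),np.uint8)])]); cv2.imwrite('pics/fin.png',a)
E
```

```text
20 [308.4 249.1] [219.1 136. ]
97 [311.6 237.4] [216.3 129.9]
127 [312.9 232.4] [215.  127.3]
155 [314.3 227.6] [213.8 124.8]
```

View pics/fin.png

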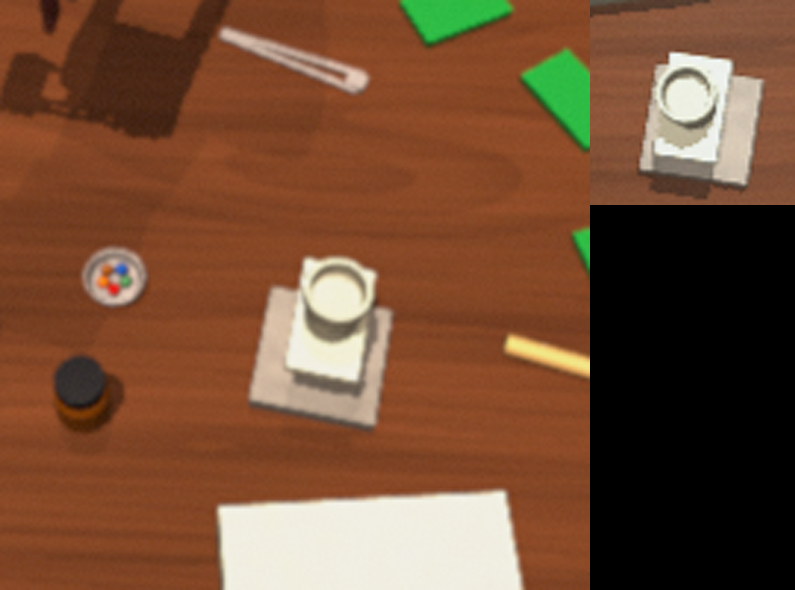

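The stack stands. The mould's rim is at scene (314.6,228.6), predicted (314.3,227.6), hollow side up. The jar has not been disturbed and the arm is clear.

```bash
python3 -c "
from workcell import ctrl
print(ctrl.close_job())"
```

```text
the job is handed in; nothing more can be done
None
```

I built the stack on the square plate in the order asked (tall post, batt, short post, cup mould hollow side up). By the camera measurements each piece is centred to about 1 mm, and I handed the job in at about 26 s with the middle post and jar left where they stood; no verdict was returned.

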